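# Square the freshly glued slates in the fence and start the timer

### The arm

A 6-joint arm with a two-finger parallel gripper is mounted at the origin on the work surface. World frame = base frame: x ahead of the robot, y to its left, z up, the work surface at z = 0. Lengths are in m, angles in degrees, forces in N, time in s.
With the tool pointing down it reaches from about 0.15 to 0.775 m from the base axis. Payload 6.1 kg.
Tool frame: the origin (TCP) lies between the finger pads; the fingertips stand 11 mm ahead of it and the grasp point (between the pads) lies 8 mm behind it (ctrl.tip_reach is the distance from the TCP to the fingertips, in m); z points along the fingers, y is the line along which they close (so a half turn about z gives the same grasp; the last joint's range is limited). The gripper opens to 85 mm and grips with 20 to 120 N. Pads are 22 mm wide; open, the fingers measure 114 mm over their backs; the gripper's body (76 mm by 85 mm) begins 54 mm behind the grasp point. The pads swing forward as they close: fully open they stand 13 mm farther back than shut.
Start: joints at [-63.713, 7.208, -2.269, 80.523, 0, 90], TCP at [0.232, -0.471, 0.242] pointing down, gripper open.
Joint ranges: [-155.77, 155.77], [-54.66, 111.73], [-72.52, 77.12], [-102.08, 115.82], [-83.92, 84.16], [-180, 180]. Speed limits (degrees/s): [136.94, 136.94, 172.46, 180, 180, 180].

### API

Orientations are given as a 3x3 rotation matrix whose columns are the frame's x, y, z axes.
In Python, from bench import ctrl gives the robot as it stands. Calls block until the motion is done:
- ctrl.move_to(position, orientation): joint-space move of the TCP to a pose.
- ctrl.servo_line(position, frame=None, v=0.15): straight line of the TCP; frame=None keeps the orientation; v is the mean speed in m/s.
- ctrl.movej(angles): joint-space move.
- ctrl.move_gripper(opening, strength=None): finger opening in m; strength is the grip in N (None keeps the last); returns when the fingers have stopped.
- ctrl.hold(seconds).
- ctrl.ik(position, orientation): joint angles nearest the present ones, or None.
- ctrl.state(): the state.
- ctrl.camera(name): name is "side" or "top" or "wrist"; returns (picture, depth): 384x512x3 uint8, red, green, blue; 384x512 float32, m along the optical axis (not along the pixel's ray), 0 where there is no reading.
- ctrl.camera_params(name): a dict with "fovy" (degrees; the focal length in pixels is half the picture's height over the tangent of half this angle, whatever the lens; pixels are square), "cx", "cy" (the principal point, pixels), "origin" and "attitude" of the camera in the world; the wrist camera has in their place "T_tool_cam" (4x4, takes a point from camera to tool coordinates, whose origin is the TCP and whose axes are the flange's). Camera axes: x right, y down, z forward; pixel columns grow to the right and rows downward; lengths in m; the calibration is good to about 2 mm. A picture is of the moment at which its call begins: read the wrist's pose just before it. camera_params takes no time and is no camera call.
A pose or a line that the arm cannot do raises ctrl.IKError and nothing moves.
- ctrl.close_job(): hands the job in; it is judged then, once.
The state is a dict: "time": time; "joints": joint angles; "joint_vel": joint speeds; "tau": joint torques, N m; "tcp_pos": TCP position; "orientation": TCP orientation; "force": force on the tool from outside, world axes, zero at the start; "wrist_torque": the same for the moment, N m; "finger_gap": finger opening in m; "finger_force": force on a finger pad.
Only numpy, scipy, OpenCV 4.12 (cv2) and the standard library are available. Lean on these libraries where they do the work, as an engineer would, in place of code of your own. Each camera call takes 0.05 s, during which the arm holds its last target. There are 200 camera calls.

### The job

The pine frames of the small slates on the near side of the table have just been glued: set each of them, flat on the table, in a bay of its own in the steel fence, pushed fully home so that its short end is flush against the back rail and its long side is flush and square against the stop on the bay's left as seen from the robot. When all are home, set the timer by pressing its keys one at a time and letting each up again: the round clear key, then the square ten-minute key, then the long start bar. Leave everything else where it is, and if a slate gets knocked out of its corner push it home again before you finish.

Things in the scene. Friction and masses are not known exactly. Their poses are not given: they have to be found in the camera images.
- slate_a: small slate in a mitred pine frame, lying flat: a plain block 110 (its x) x 62 (its y) x 12 mm high, about 120 g, the same either way round; origin at the centre of its underside. One of three or four alike (None if absent from the start)
- slate_b: small slate in a mitred pine frame, lying flat: a plain block 110 (its x) x 62 (its y) x 12 mm high, about 120 g, the same either way round; origin at the centre of its underside. One of three or four alike (None if absent from the start)
- slate_c: small slate in a mitred pine frame, lying flat: a plain block 110 (its x) x 62 (its y) x 12 mm high, about 120 g, the same either way round; origin at the centre of its underside. One of three or four alike (None if absent from the start)
- slate_d: small slate in a mitred pine frame, lying flat: a plain block 110 (its x) x 62 (its y) x 12 mm high, about 120 g, the same either way round; origin at the centre of its underside. One of three or four alike (None if absent from the start)
- fence: steel squaring fence fixed to the table by two magnets (48 mm high) behind it. Back rail 488 mm long, 25 mm high; origin on the table in its front face; x points into the rail, away from the robot, y along the rail to the left, z up. Four stops, each 60 mm long (towards the robot), 14 wide, 15 high, at 122 mm spacing (108 mm clear between), each making a corner on its right (-y)
- bay0 (a point): the inner corner of bay 0 (the leftmost), at table height; the bare table is the bay's floor: where the front face of the back rail meets the right-hand face of this bay's stop. Axes parallel to the fence's: a slate fully home has its centre at x = -55 mm, y = -31 mm here
- bay1 (a point): the inner corner of bay 1 (second from the left), at table height; the bare table is the bay's floor: where the front face of the back rail meets the right-hand face of this bay's stop. Axes parallel to the fence's: a slate fully home has its centre at x = -55 mm, y = -31 mm here
- bay2 (a point): the inner corner of bay 2 (third from the left), at table height; the bare table is the bay's floor: where the front face of the back rail meets the right-hand face of this bay's stop. Axes parallel to the fence's: a slate fully home has its centre at x = -55 mm, y = -31 mm here
- bay3 (a point): the inner corner of bay 3 (the rightmost, open on its right), at table height; the bare table is the bay's floor: where the front face of the back rail meets the right-hand face of this bay's stop. Axes parallel to the fence's: a slate fully home has its centre at x = -55 mm, y = -31 mm here
- timer: grey digital bench timer held flat on the table by its magnetic back, 90 (x) x 150 (y) x 26 mm high, display in the half away from the robot, three white keys in a row in the near half; origin at the centre of its underside; it stands at the left or at the right of the fence
- key_clear (a joint): travel of the round clear key, the left of the three as seen from the robot (+y end): 0 = up, 0.005 m = fully down; spring 1.8 N at the start, 4.8 N fully down, counts as pressed from 0.0035
- key_ten (a joint): travel of the square ten-minute key, the middle one; same spring and travel as the clear key
- key_start (a joint): travel of the long start bar, the right one; same spring and travel as the clear key
- key_clear_top (a point): centre of the top of the round clear key, 22 mm across, 34 mm above the table when up; the face of the timer is 8 mm lower
- key_ten_top (a point): centre of the top of the square ten-minute key, 21 x 21 mm, 45 mm to the right of the clear key
- key_start_top (a point): centre of the top of the start bar, 19 x 40 mm, 47 mm to the right of the ten-minute key
- lantern: grey LED lantern with a knob on top, 100 mm in diameter (124 over its wire bails), 183 mm high, 0.75 kg, at the side of the fence where the timer is not; not to be moved; origin at the centre of its underside
- chalk_holder: green chalk holder lying beside the left end of the fence, 115 x 13 x 13 mm, along its x; not to be moved; origin under its centre
- try_square: try square with a dark wooden stock 110 mm long (along y) and a 150 mm steel blade, 18 mm high, lying behind the fence; not to be moved; origin under the middle of its stock
- glue_bottle: white glue bottle, 52 mm in diameter, 125 mm high, at the left near the robot; not to be moved; origin under its centre
- chalk_box: open cardboard box, 90 x 120 x 45 mm, at the right near the robot; not to be moved; origin under its centre
There are look-alikes about, which are no part of the job. What is shaped like the slate_c but pink is not meant.

How it is judged (in metres and radians):
On the way, in this order (a step that is already met when the one before it is completed fails the run):
1. every small slate is home in a corner of the fence (((x of slate_a in the frame of bay0 between -0.0575 and -0.053 m and y of slate_a in the frame of bay0 between -0.0335 and -0.029 m and angle between the x axis of slate_a and the x axis of fence, either way round below 0.025 rad and height (world z) of slate_a below 0.004 m) or (x of slate_a in the frame of bay1 between -0.0575 and -0.053 m and y of slate_a in the frame of bay1 between -0.0335 and -0.029 m and angle between the x axis of slate_a and the x axis of fence, either way round below 0.025 rad and height (world z) of slate_a below 0.004 m) or (x of slate_a in the frame of bay2 between -0.0575 and -0.053 m and y of slate_a in the frame of bay2 between -0.0335 and -0.029 m and angle between the x axis of slate_a and the x axis of fence, either way round below 0.025 rad and height (world z) of slate_a below 0.004 m) or (x of slate_a in the frame of bay3 between -0.0575 and -0.053 m and y of slate_a in the frame of bay3 between -0.0335 and -0.029 m and angle between the x axis of slate_a and the x axis of fence, either way round below 0.025 rad and height (world z) of slate_a below 0.004 m)) and ((x of slate_b in the frame of bay0 between -0.0575 and -0.053 m and y of slate_b in the frame of bay0 between -0.0335 and -0.029 m and angle between the x axis of slate_b and the x axis of fence, either way round below 0.025 rad and height (world z) of slate_b below 0.004 m) or (x of slate_b in the frame of bay1 between -0.0575 and -0.053 m and y of slate_b in the frame of bay1 between -0.0335 and -0.029 m and angle between the x axis of slate_b and the x axis of fence, either way round below 0.025 rad and height (world z) of slate_b below 0.004 m) or (x of slate_b in the frame of bay2 between -0.0575 and -0.053 m and y of slate_b in the frame of bay2 between -0.0335 and -0.029 m and angle between the x axis of slate_b and the x axis of fence, either way round below 0.025 rad and height (world z) of slate_b below 0.004 m) or (x of slate_b in the frame of bay3 between -0.0575 and -0.053 m and y of slate_b in the frame of bay3 between -0.0335 and -0.029 m and angle between the x axis of slate_b and the x axis of fence, either way round below 0.025 rad and height (world z) of slate_b below 0.004 m)) and ((x of slate_c in the frame of bay0 between -0.0575 and -0.053 m and y of slate_c in the frame of bay0 between -0.0335 and -0.029 m and angle between the x axis of slate_c and the x axis of fence, either way round below 0.025 rad and height (world z) of slate_c below 0.004 m) or (x of slate_c in the frame of bay1 between -0.0575 and -0.053 m and y of slate_c in the frame of bay1 between -0.0335 and -0.029 m and angle between the x axis of slate_c and the x axis of fence, either way round below 0.025 rad and height (world z) of slate_c below 0.004 m) or (x of slate_c in the frame of bay2 between -0.0575 and -0.053 m and y of slate_c in the frame of bay2 between -0.0335 and -0.029 m and angle between the x axis of slate_c and the x axis of fence, either way round below 0.025 rad and height (world z) of slate_c below 0.004 m) or (x of slate_c in the frame of bay3 between -0.0575 and -0.053 m and y of slate_c in the frame of bay3 between -0.0335 and -0.029 m and angle between the x axis of slate_c and the x axis of fence, either way round below 0.025 rad and height (world z) of slate_c below 0.004 m)) and ((x of slate_d in the frame of bay0 between -0.0575 and -0.053 m and y of slate_d in the frame of bay0 between -0.0335 and -0.029 m and angle between the x axis of slate_d and the x axis of fence, either way round below 0.025 rad and height (world z) of slate_d below 0.004 m) or (x of slate_d in the frame of bay1 between -0.0575 and -0.053 m and y of slate_d in the frame of bay1 between -0.0335 and -0.029 m and angle between the x axis of slate_d and the x axis of fence, either way round below 0.025 rad and height (world z) of slate_d below 0.004 m) or (x of slate_d in the frame of bay2 between -0.0575 and -0.053 m and y of slate_d in the frame of bay2 between -0.0335 and -0.029 m and angle between the x axis of slate_d and the x axis of fence, either way round below 0.025 rad and height (world z) of slate_d below 0.004 m) or (x of slate_d in the frame of bay3 between -0.0575 and -0.053 m and y of slate_d in the frame of bay3 between -0.0335 and -0.029 m and angle between the x axis of slate_d and the x axis of fence, either way round below 0.025 rad and height (world z) of slate_d below 0.004 m))), for 0.3 s.
2. the round clear key is pressed (value of joint key_clear above 0.0035 m), for 0.05 s.
3. the square ten-minute key is pressed (value of joint key_ten above 0.0035 m), for 0.05 s.
4. the long start bar is pressed (value of joint key_start above 0.0035 m), for 0.05 s.
At the end, for the whole second after the job is handed in: every small slate lies flat and at rest in a bay of its own, its short end within 2.5 mm of the back rail, its long side within 2.5 mm of the stop on the bay's left and square within 0.025 rad; the three timer keys are up again (all of step 1 and linear speed of each of slate_a, slate_b, slate_c, slate_d below 0.01 m/s and value of joint each of key_clear, key_ten, key_start below 0.0015 m); the robot touches nothing.
It fails at once if another thing on the table is moved by more than 25 mm (distance of any of lantern, chalk_holder, try_square, glue_bottle, chalk_box from where it was at the start of the episode above 0.025 m).
It fails at once if two timer keys are down at once (value of joint each of key_clear, key_ten above 0.0035 m or value of joint each of key_ten, key_start above 0.0035 m or value of joint each of key_clear, key_start above 0.0035 m).
Of slate_a, slate_b, slate_c, slate_d only 3 to 4 are there at a start; the rules pass over those that are not, and their reading is None.
At some moment in a run one of slate_a, slate_b, slate_c, slate_d may be knocked a few centimetres aside while the robot is not near it.
It also fails if it takes over 210 s, if anything falls off the work surface, if the arm or the gripper's body presses on something with over 40 N, if the wrist force passes 120 N, or if a joint passes its speed limit or range.

## Working session

There is one attempt and no reset: what is moved stays moved. The work goes in short steps, each a Python script; the robot and the scene stay as the last script left them, time stands still between calls to the robot, and variables do not carry over. Pictures are saved under pics/ and viewed, at most 14 in all, crops included, and the job is handed in when it is done.

```bash
mkdir -p pics; python3 - <<'E'
from bench import ctrl
import cv2,numpy as np
s=ctrl.state();print(s['time'],s['tcp_pos'],s['orientation'],s['finger_gap'])
for n in ('top','side'):
    p,d=ctrl.camera(n);cv2.imwrite(f'pics/{n}0.png',p[...,::-1]);np.savez(f'{n}0.npz',p=p,d=d)
    print(n,ctrl.camera_params(n))
print(ctrl.camera_params('wrist'))
E
```

```text
0.0 [ 0.23232409 -0.47034769  0.24152757] [[ 8.96577203e-01  4.42886895e-01 -7.18713542e-04]
 [ 4.42887478e-01 -8.96576070e-01  1.42572201e-03]
 [-1.29477697e-05 -1.59657908e-03 -9.99998725e-01]] 0.08572164289839135
top {'fovy': 53.07870733559006, 'cx': 255.671780823452, 'cy': 197.00099511165834, 'origin': array([ 0.44386383, -0.02078918,  1.28686345]), 'attitude': array([[ 0.02630247, -0.99802183,  0.05710173],
       [-0.99964923, -0.02608233,  0.00459722],
       [-0.00309878, -0.05720262, -0.99835778]])}
side {'fovy': 43.07028581470681, 'cx': 251.44733671867738, 'cy': 193.5813351178288, 'origin': array([0.95544778, 1.1545221 , 0.97889897]), 'attitude': array([[-0.9338997 ,  0.19853687, -0.29734568],
       [ 0.35716748,  0.55575881, -0.75070869],
       [ 0.01620913, -0.80728883, -0.5899339 ]])}
{'fovy': 64.7004167129372, 'cx': 253.02150795163422, 'cy': 186.0613856036503, 'T_tool_cam': array([[-4.22684319e-05, -9.49365783e-01, -3.14172895e-01,
         8.14821054e-02],
       [ 9.99999995e-01, -6.78779836e-05,  7.05745267e-05,
        -4.45032734e-05],
       [-8.83264634e-05, -3.14172891e-01,  9.49365781e-01,
        -1.31889885e-01],
       [ 0.00000000e+00,  0.00000000e+00,  0.00000000e+00,
         1.00000000e+00]])}
```

View pics/top0.png

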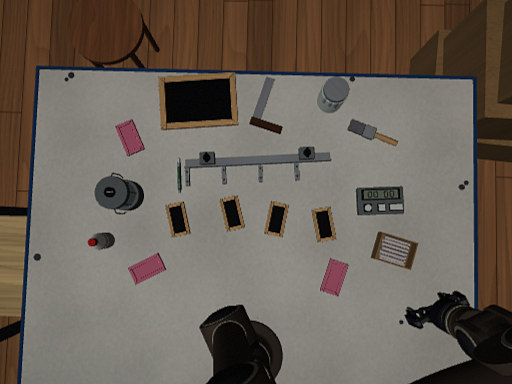

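View pics/side0.png

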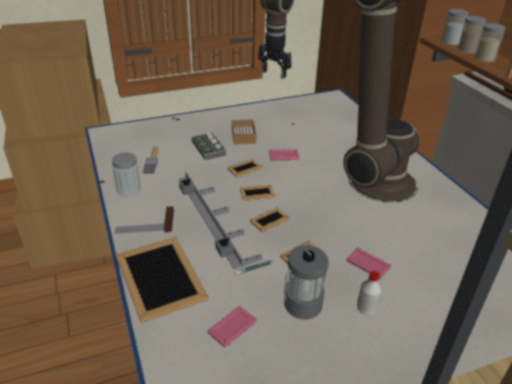

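The top view shows the candidates. Framed small slates are at (178,219), (232,213), (277,219) and (324,224). The look-alikes are three pink ones at (130,138), (147,268) and (334,277), and a big slate at (198,101). I choose the four wood-framed small ones. The fence rail runs from (187,162) to (330,157), with its stops toward the robot. The timer is at (380,200), to the right, and the lantern is at the left.

```bash
cat > h.py <<'E'
from bench import ctrl
import cv2,numpy as np
def cam(name,st=None):
    P=ctrl.camera_params(name);f=192/np.tan(np.radians(P['fovy']/2))
    K=np.array([[f,0,P['cx']],[0,f,P['cy']],[0,0,1]])
    if name=='wrist':
        T=np.eye(4);T[:3,:3]=st['orientation'];T[:3,3]=st['tcp_pos'];T=T@P['T_tool_cam']
        return K,T[:3,:3],T[:3,3]
    return K,np.array(P['attitude']),np.array(P['origin'])
def shot(name):
    st=ctrl.state();p,d=ctrl.camera(name);return p,d,cam(name,st)
def cloud(d,C):
    K,R,o=C;v,u=np.mgrid[:384,:512]
    return (np.stack([(u-K[0,2])/K[0,0],(v-K[1,2])/K[1,1],np.ones_like(d)],-1)*d[...,None])@R.T+o
def plane(uv,z,C):   # pixels -> points at height z
    K,R,o=C;uv=np.atleast_2d(uv).astype(float)
    r=np.c_[(uv-K[:2,2])/K[0,0],np.ones(len(uv))]@R.T
    return o+r*((z-o[2])/r[:,2])[:,None]
def down(yaw):  # tool x axis at yaw (rad), pointing down
    c,s=np.cos(yaw),np.sin(yaw);return np.array([[c,s,0],[s,-c,0],[0,0,-1.]])
def woodmask(p):
    h=cv2.cvtColor(p,cv2.COLOR_RGB2HSV)
    return ((h[...,0]>8)&(h[...,0]<25)&(h[...,1]>70)&(h[...,2]>110)).astype(np.uint8)
def slates(p,C,z=0.012):
    m=cv2.morphologyEx(woodmask(p),cv2.MORPH_CLOSE,np.ones((3,3)));out=[]
    for c in cv2.findContours(m,cv2.RETR_EXTERNAL,cv2.CHAIN_APPROX_NONE)[0]:
        if cv2.contourArea(c)<150: continue
        w=plane(c[:,0,:],z,C)[:,:2].astype(np.float32)
        (x,y),(a,b),t=cv2.minAreaRect(w*1000)
        if a<b: a,b,t=b,a,t+90
        if 95<a<125 and 50<b<75:
            t=(t+90)%180-90
            out.append((x/1000,y/1000,t,a,b))
    return out
E
python3 - <<'E'
from h import *
p,d,C=shot('top');X=cloud(d,C)
for u,v in [(178,219),(232,213),(277,219),(324,224),(190,162),(325,157),(187,178),(297,176),(380,208),(300,250),(207,160),(118,190)]:
    print((u,v),X[v-1:v+2,u-1:u+2].reshape(-1,3).mean(0).round(4))
for s in slates(p,C): print(np.round(s,4))
# wrist looks over the fence
q=ctrl.state()
for i,(x,y) in enumerate([(0.42,-0.12),(0.42,0.08)]):
    ctrl.move_to([x,y,0.33],down(0.0) );p,d,C=shot('wrist')
    cv2.imwrite(f'pics/w{i}.png',p[...,::-1]);np.savez(f'w{i}.npz',p=p,d=d,K=C[0],R=C[1],o=C[2])
    print(ctrl.state()['time'],C[2])
    for s in slates(p,C): print(np.round(s,4))
E
python3 -c "
import cv2,numpy as np
cv2.imwrite('pics/w01.png',cv2.resize(np.vstack([cv2.imread('pics/w0.png'),cv2.imread('pics/w1.png')])[:,:],(400,600)))"
```

```text
(178, 219) [0.4371 0.2413 0.0075]
(232, 213) [0.4617 0.0624 0.0079]
(277, 219) [ 0.4457 -0.0875  0.0098]
(324, 224) [ 0.4333 -0.2435  0.0098]
(190, 162) [0.6293 0.209  0.0036]
(325, 157) [ 0.6581 -0.2444  0.003 ]
(187, 178) [0.5593 0.1881 0.1581]
(297, 176) [ 0.5899 -0.1503  0.0164]
(380, 208) [ 0.4902 -0.4202  0.0352]
(300, 250) [ 0.3448 -0.1669 -0.0007]
(207, 160) [0.6318 0.1469 0.042 ]
(118, 190) [0.518  0.3879 0.1654]
[  0.4332  -0.2415  11.7759 109.2685  61.0687]
[ 4.465000e-01 -8.330000e-02 -1.005840e+01  1.090048e+02  6.020590e+01]
[  0.437    0.2437  13.5619 109.0914  59.616 ]
[4.616000e-01 6.440000e-02 1.488000e+01 1.088813e+02 6.021200e+01]
1.7083 [ 0.50135463 -0.12003311  0.46163983]
[  0.4346  -0.2388  11.7772 109.9211  62.6212]
[  0.4377   0.2458  13.5495 109.3351  62.0144]
[ 4.471000e-01 -8.230000e-02 -1.017690e+01  1.092095e+02  6.119560e+01]
[4.626000e-01 6.570000e-02 1.481190e+01 1.093481e+02 6.087230e+01]
6.5333 [0.50139357 0.08039995 0.46187552]
[  0.4338  -0.2367  11.7056 109.4787  66.8891]
[  0.438    0.2455  13.9641 109.0581  60.8537]
[ 4.473000e-01 -8.060000e-02 -1.011730e+01  1.091655e+02  6.370630e+01]
[4.627000e-01 6.580000e-02 1.493740e+01 1.091223e+02 6.122930e+01]
```

View pics/w01.png

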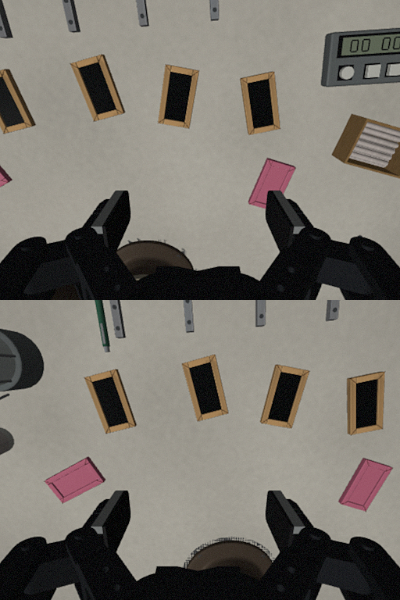

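The wrist views show four wood-framed slates and no others near the fence. Their poses agree with the top camera to about 2 mm. Next I need a close look at the fence and the timer.

```bash
python3 - <<'E'
from h import *
for i,(x,y,z) in enumerate([(0.57,0.11,0.30),(0.57,-0.09,0.30),(0.44,-0.38,0.30)]):
    ctrl.move_to([x,y,z],down(0.0) );p,d,C=shot('wrist')
    cv2.imwrite(f'pics/f{i}.png',p[...,::-1]);np.savez(f'f{i}.npz',p=p,d=d,K=C[0],R=C[1],o=C[2])
    s=ctrl.state();print(s['time'],C[2],s['joints'])
E
python3 -c "
import cv2,numpy as np
cv2.imwrite('pics/f01.png',np.vstack([cv2.imread('pics/f0.png')[:250],cv2.imread('pics/f1.png')[:250]]))"
```

```text
7.25 [0.65142077 0.11043722 0.43120584] [ 1.09218901e+01  1.39058943e+01  1.31558568e+01  8.92611523e+01
 -2.39140380e-04 -1.69076665e+02]
12.175 [ 0.65137958 -0.08948836  0.43186575] [-8.96884815e+00  1.35568817e+01  1.26532575e+01  8.91005781e+01
 -2.76305437e-03  1.71021305e+02]
13.4333 [ 0.52185699 -0.37884626  0.43195447] [-4.07036284e+01  1.40498592e+01  1.32923165e+01  8.92392939e+01
  2.05209383e-02  1.39203180e+02]
```

View pics/f01.png

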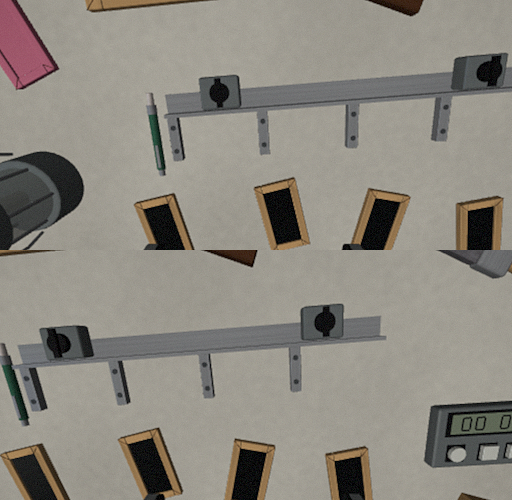

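View pics/f2.png

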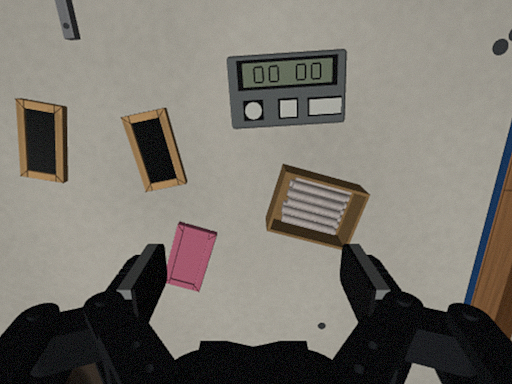

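Frame f0/f1: the rail's front lip runs (165,115)→(512,93) in f0 and (15,365)→(385,338) in the lower one. The stops hang below it. In f2 the keys are at (254,110), (289,108) and (325,105). Now I fit the fence from the depth clouds.

```bash
python3 - <<'E'
from h import *
def L(n):
    D=np.load(n+'.npz');return D['p'],D['d'],(D['K'],D['R'],D['o'])
for n in ('f0','f1'):
    p,d,C=L(n);X=cloud(d,C)
    tb=X[230:245,200:240] if n=='f0' else X[160:200,430:470]
    print(n,'table z',np.median(X[240:,:][X[240:,:,2]<0.02][:,2]).round(4))
    A=X.reshape(-1,3)
    r=A[(A[:,2]>.019)&(A[:,2]<.029)&(A[:,0]>.59)&(A[:,0]<.68)&(A[:,1]>-.27)&(A[:,1]<.24)]
    print('rail',len(r),r[:,2].mean(),np.percentile(r[:,2],[5,50,95]),r[:,1].min(),r[:,1].max())
    # front edge: min x per y bin
    bins=np.arange(-.26,.24,.01);pts=[]
    for b in bins:
        q=r[(r[:,1]>=b)&(r[:,1]<b+.01)]
        if len(q)>5: pts.append((b+.005,np.percentile(q[:,0],3),np.percentile(q[:,0],97)))
    pts=np.array(pts);
    k=np.polyfit(pts[:,0],pts[:,1],1);res=pts[:,1]-np.polyval(k,pts[:,0]);g=abs(res)<.003;k=np.polyfit(pts[g,0],pts[g,1],1)
    print('front x = %.4f + %.4f y'%(k[1],k[0]),'rms',res[g].std(),g.sum(),len(g),'width',np.median(pts[:,2]-pts[:,1]))
    th=np.arctan(-k[0]);o=np.array([k[1],0]);ex=np.array([np.cos(th),np.sin(th)]);ey=np.array([-np.sin(th),np.cos(th)])
    F=np.c_[(A[:,:2]-o)@np.c_[ex,ey],A[:,2]]
    s=F[(F[:,0]<-.01)&(F[:,0]>-.065)&(F[:,2]>.0105)&(F[:,2]<.0195)&(abs(F[:,1])<.26)]
    h,e=np.histogram(s[:,1],np.arange(-.26,.26,.002))
    print('theta',np.degrees(th),[(round(e[i],3),h[i]) for i in range(len(h)) if h[i]>4])
    m=cv2.cvtColor(p,cv2.COLOR_RGB2GRAY)
E
```

```text
f0 table z 0.0008
rail 1670 0.025171164935121684 [0.02123853 0.02542435 0.02713396] -0.21889586222398766 0.2271815018036258
front x = 0.6272 + -0.0757 y rms 0.00033395454931004956 45 45 width 0.004882245964517584
theta 4.330577721102331 [(np.float64(-0.154), np.int64(7)), (np.float64(-0.152), np.int64(48)), (np.float64(-0.15), np.int64(54)), (np.float64(-0.148), np.int64(56)), (np.float64(-0.146), np.int64(57)), (np.float64(-0.144), np.int64(59)), (np.float64(-0.142), np.int64(58)), (np.float64(-0.14), np.int64(106)), (np.float64(-0.138), np.int64(18)), (np.float64(-0.03), np.int64(56)), (np.float64(-0.028), np.int64(58)), (np.float64(-0.026), np.int64(48)), (np.float64(-0.024), np.int64(55)), (np.float64(-0.022), np.int64(58)), (np.float64(-0.02), np.int64(60)), (np.float64(-0.018), np.int64(76)), (np.float64(0.09), np.int64(16)), (np.float64(0.092), np.int64(55)), (np.float64(0.094), np.int64(53)), (np.float64(0.096), np.int64(54)), (np.float64(0.098), np.int64(55)), (np.float64(0.1), np.int64(51)), (np.float64(0.102), np.int64(56)), (np.float64(0.104), np.int64(36)), (np.float64(0
[... 1347 characters left out ...]
(62)), (np.float64(0.094), np.int64(56)), (np.float64(0.096), np.int64(48)), (np.float64(0.098), np.int64(54)), (np.float64(0.1), np.int64(52)), (np.float64(0.102), np.int64(54)), (np.float64(0.104), np.int64(22)), (np.float64(0.212), np.int64(96)), (np.float64(0.214), np.int64(64)), (np.float64(0.216), np.int64(52)), (np.float64(0.218), np.int64(60)), (np.float64(0.22), np.int64(54)), (np.float64(0.222), np.int64(40)), (np.float64(0.224), np.int64(50)), (np.float64(0.226), np.int64(25)), (np.float64(0.24), np.int64(5)), (np.float64(0.242), np.int64(44)), (np.float64(0.244), np.int64(70)), (np.float64(0.246), np.int64(78)), (np.float64(0.248), np.int64(43)), (np.float64(0.25), np.int64(26))]
```

```bash
cat >> h.py <<'E'
TH=np.radians(4.335);EX=np.array([np.cos(TH),np.sin(TH)]);EY=np.array([-EX[1],EX[0]]);O=np.array([.6272,0])
BAY=[.2125,.0905,-.0315,-.1535]
def W(x,y): return O+x*EX+y*EY          # fence frame -> world xy
def go(xy,z,R=None,v=0.25): ctrl.servo_line([xy[0],xy[1],z],R,v)
def fd(n=1): return np.array(ctrl.state()['force'])
def guarded(direction,z,dmax,thr=4.,step=.0015,v=.03):
    d=np.array(direction);p=np.array(ctrl.state()['tcp_pos'])[:2];f0=fd()[:2]@d
    n=0;f=0
    while n*step<dmax:
        n+=1;go(p+d*step*n,z,v=v);f=fd()[:2]@d-f0
        if f<-thr: break
    return n*step,f
def push(direction,start,dmax,z=.015,back=.012,yaw=None,thr=4.):
    """closed fingers; start in fence coords, direction 'x' or 'y'"""
    D=EX if direction=='x' else EY
    R=down(np.pi+TH) if direction=='x' else down(np.pi/2+TH)
    w=W(*start);ctrl.move_to([*w,z+.06],R);go(w,z,v=.15)
    r=guarded(D,z,dmax,thr)
    t=np.array(ctrl.state()['tcp_pos'])[:2];c=t-O
    go(t-D*back,z,v=.1);go(t-D*back,z+.06,v=.3)
    return r,(c@EX).round(4),(c@EY).round(4)
def find(known,p=None):
    p,d,C=shot('top')
    return [(x+.0012,y+.002,t) for x,y,t,_,_ in slates(p,C) if np.hypot(x+.0012-known[0],y+.002-known[1])<.07]
def pick_place(s,bay,zg=.014,off=-.032,dx=-.004,dy=-.004):
    x,y,t=s;t=np.radians(t);u=np.array([np.cos(t),np.sin(t)])
    g=np.array([x,y])+off*u;R=down(np.pi+t)
    ctrl.move_gripper(.085);ctrl.move_to([*g,.08],R);go(g,zg,v=.12)
    print('at grasp f',fd().round(1))
    ctrl.move_gripper(.055,40);s0=ctrl.state();print('gap',s0['finger_gap'],s0['finger_force'])
    go(g,zg+.008,v=.1)
    R=down(np.pi+TH)
    go(W(-.055+off-.07,BAY[bay]-.031+dy),zg+.008,R,.15)
    go(W(-.055+off+dx,BAY[bay]-.031+dy),zg+.008,v=.1)
    go(W(-.055+off+dx,BAY[bay]-.031+dy),zg,v=.05)
    ctrl.move_gripper(.074);go(W(-.055+off+dx,BAY[bay]-.031+dy),.09,v=.2)
E
python3 - <<'E'
from h import *
print(ctrl.tip_reach)
ctrl.move_to([.40,.2,.25],down(np.pi));print(ctrl.state()['time'],ctrl.state()['joints'].round(1) if hasattr(ctrl.state()['joints'],'round') else ctrl.state()['joints'])
print(find((.438,.2455)))
pick_place((.438,.2457,13.7),0)
print(ctrl.state()['time'])
ctrl.move_to([*W(-.14,.1815),.25],down(np.pi))
p,d,C=shot('wrist');cv2.imwrite('pics/p0.png',p[...,::-1])
E
```

```text
0.011
15.525 [ 26.5  -1.2 -10.2  81.   -0.   26.6]
[]
at grasp f [0.4 0.6 0.5]
gap 0.05968723252065784 41.25243544578552
20.5333
```

View pics/p0.png

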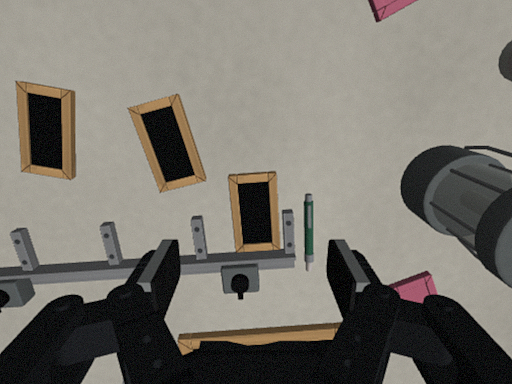

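The picture is rotated half a turn. It shows the slate in bay 0 at (255,212), close to the rail and a few mm from its stop at (288,232). Pushing it home next.

```bash
cat >> h.py <<'E'
def seat(bay,yoff=.004):
    ctrl.move_gripper(0.0)
    c=BAY[bay]
    print('x push',push('x',(-.110-.004-.022,c-.031-yoff),.035))
    print('y push',push('y',(-.045,c-.062-yoff-.021),.035),'t',ctrl.state()['time'])
def check(bays,view=None):
    """wrist look; slate poses in fence frame relative to home, mm / deg"""
    p,d,C=shot('wrist')
    if view: cv2.imwrite(view,p[...,::-1])
    for x,y,t,a,b in slates(p,C):
        q=np.array([x,y])-O;fx,fy=q@EX,q@EY
        print('slate world (%.4f,%.4f,%.1f)'%(x,y,t),'%.0fx%.0f'%(a,b),[ 'bay%d dx %.1f dy %.1f dyaw %.2f'%(i,1e3*(fx+.055),1e3*(fy-BAY[i]+.031),t-4.335) for i in range(4) if abs(fy-BAY[i]+.031)<.05 and fx>-.12])
E
python3 - <<'E'
from h import *
seat(0)
ctrl.move_to([*W(-.16,.12),.27],down(np.pi));check([0],'pics/s0.png');print(ctrl.state()['time'])
E
```

```text
x push ((0.015, np.float64(-5.320795802134489)), np.float64(-0.1214), np.float64(0.1777))
y push ((0.0165, np.float64(-6.151448112160696)), np.float64(-0.0452), np.float64(0.1408)) t 31.6333
slate world (0.5569,0.1781,4.2) 113x61 ['bay0 dx -1.6 dy 1.4 dyaw -0.15']
slate world (0.4622,0.0662,14.9) 109x62 []
slate world (0.4468,-0.0801,-10.0) 110x64 []
33.0083
```

View pics/s0.png

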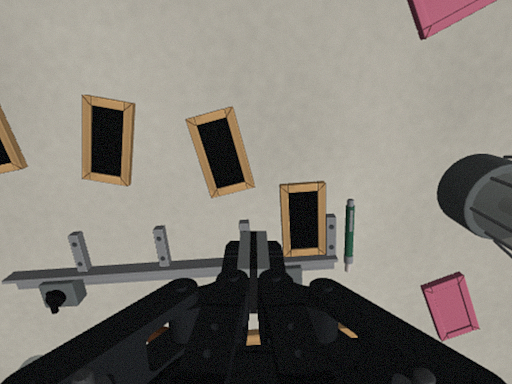

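The slate sits flush in the corner in bay 0 at (305,220), against the rail and the stop at (331,235). Doing the other three.

```bash
python3 - <<'E'
from h import *
for bay,s in ((1,(.4625,.0660,14.9)),(2,(.4471,-.0812,-10.1))):
    pick_place(s,bay);seat(bay)
ctrl.move_to([*W(-.18,-.02),.30],down(np.pi));check([0],'pics/s1.png');print(ctrl.state()['time'])
E
```

```text
at grasp f [0.7 0.2 0.9]
gap 0.060243605140532265 41.23471677303314
x push ((0.015, np.float64(-4.668873529501928)), np.float64(-0.1214), np.float64(0.0555))
y push ((0.0165, np.float64(-5.985766278314214)), np.float64(-0.0453), np.float64(0.0188)) t 48.2083
at grasp f [ 0.3 -0.1  0.4]
gap 0.05986622775113724 41.49901586584747
x push ((0.015, np.float64(-5.421536541972894)), np.float64(-0.1215), np.float64(-0.0666))
y push ((0.0165, np.float64(-5.38599831945154)), np.float64(-0.0452), np.float64(-0.1032)) t 64.1333
slate world (0.7558,0.2855,57.3) 112x54 []
slate world (0.5744,-0.0650,4.0) 112x62 ['bay2 dx -2.6 dy 1.7 dyaw -0.32']
slate world (0.5659,0.0569,4.0) 113x62 ['bay1 dx -1.8 dy 1.8 dyaw -0.30']
slate world (0.5569,0.1781,4.4) 113x61 ['bay0 dx -1.6 dy 1.4 dyaw 0.10']
slate world (0.4628,-0.2521,11.7) 109x66 []
65.425
```

View pics/s1.png

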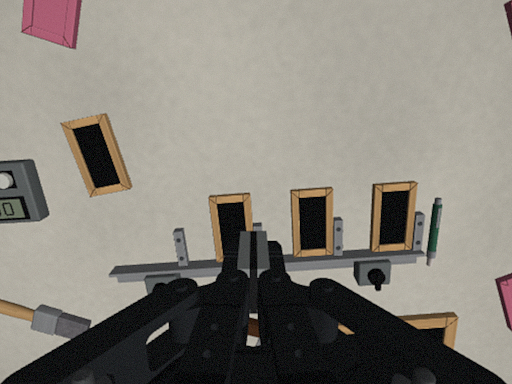

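Bays 0–2 are filled and flush. The fourth slate, at (95,155), has been knocked to about (0.463,-0.252), so I re-measure it from overhead and pick it from there.

```bash
python3 - <<'E'
from h import *
ctrl.move_to([.50,-.25,.28],down(np.pi))
p,d,C=shot('wrist');s=[q for q in slates(p,C) if np.hypot(q[0]-.46,q[1]+.25)<.05][0];print(np.round(s,4))
assert 105<s[3]<113 and 58<s[4]<66
pick_place(s[:3],3);seat(3)
ctrl.move_to([*W(-.20,-.10),.30],down(np.pi));ctrl.move_gripper(.085);check([0],'pics/s2.png');print(ctrl.state()['time'])
E
```

```text
[  0.4633  -0.2545  11.7285 109.2204  61.3758]
at grasp f [-0.1 -0.8 -0.1]
gap 0.06000637068505245 41.51854455471039
x push ((0.015, np.float64(-4.607457080339817)), np.float64(-0.1214), np.float64(-0.1886))
y push ((0.0165, np.float64(-5.799266953827809)), np.float64(-0.0451), np.float64(-0.2252)) t 81.975
slate world (0.5845,-0.1860,4.4) 112x62 ['bay3 dx -1.6 dy 2.3 dyaw 0.09']
slate world (0.5753,-0.0650,4.1) 112x62 ['bay2 dx -1.7 dy 1.6 dyaw -0.27']
slate world (0.5668,0.0567,4.6) 110x61 ['bay1 dx -0.9 dy 1.6 dyaw 0.30']
slate world (0.5575,0.1781,4.3) 111x61 ['bay0 dx -1.0 dy 1.4 dyaw -0.01']
84.05
```

View pics/s2.png

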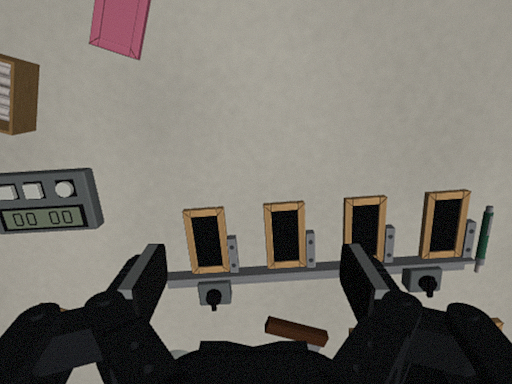

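All four are in their bays and flush, at (207,240), (285,235), (365,228) and (446,225). I'll give each a light second push against the rail, which also reads its seating, and then measure the keys from two views.

```bash
cat >> h.py <<'E'
def keys(p,d,C):
    X=cloud(d,C);h=cv2.cvtColor(p,cv2.COLOR_RGB2HSV)
    m=((h[...,1]<60)&(h[...,2]>150)&(X[...,2]>.028)&(X[...,2]<.042)&(X[...,1]<-.28)).astype(np.uint8)
    n,l,st,ce=cv2.connectedComponentsWithStats(m)
    return [(st[i,4],ce[i].round(1),X[l==i][:,2].mean().round(4),plane(ce[i],.034,C)[0,:2].round(4)) for i in range(1,n) if st[i,4]>60]
E
python3 - <<'E'
from h import *
ctrl.move_gripper(0.)
for b in (3,2,1,0)[::-1]: print(b,push('x',(-.110-.017,BAY[b]-.030),.015,thr=3.))
ctrl.move_to([.47,-.40,.25],down(np.pi))
p,d,C=shot('wrist');cv2.imwrite('pics/k.png',p[...,::-1])
print('new');[print(*k) for k in keys(p,d,C)]
D=np.load('f2.npz');print('f2');[print(*k) for k in keys(D['p'],D['d'],(D['K'],D['R'],D['o']))]
print(ctrl.state()['time'])
E
```

```text
0 ((0.006, np.float64(-4.936067346543795)), np.float64(-0.1214), np.float64(0.182))
1 ((0.006, np.float64(-3.508005854946215)), np.float64(-0.1215), np.float64(0.0612))
2 ((0.0075, np.float64(-6.87712848550327)), np.float64(-0.1214), np.float64(-0.0607))
3 ((0.006, np.float64(-3.8382051250722222)), np.float64(-0.1215), np.float64(-0.1826))
new
232 [269.6 176.2] 0.0344 [ 0.4917 -0.3786]
276 [232.1 178.5] 0.0344 [ 0.4945 -0.4233]
478 [193. 181.] 0.0344 [ 0.4977 -0.4701]
f2
429 [324.9 105.7] 0.0345 [ 0.498  -0.4703]
232 [288. 108.] 0.0346 [ 0.4951 -0.4234]
194 [253.1 110.3] 0.0344 [ 0.4922 -0.3789]
97.95
```

View pics/k.png

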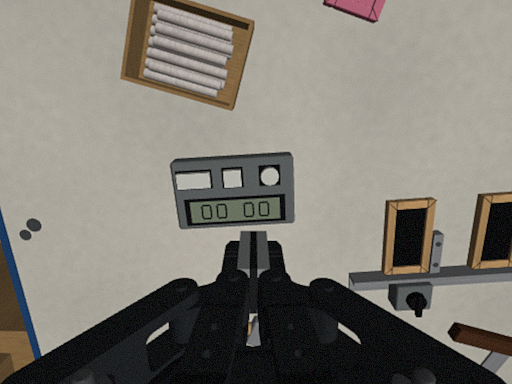

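The timer is at (233,190). Its keys are the round one at (270,176), the square one at (232,178) and the bar at (193,181). The two views agree within 0.5 mm. I check the slates first, then press.

```bash
python3 - <<'E'
from h import *
ctrl.move_to([*W(-.20,-.02),.30],down(np.pi));check([0]);
K=[(.4919,-.3788),(.4948,-.4234),(.4978,-.4702)]
R=down(np.pi/2+np.radians(3.6));ctrl.move_gripper(0.)
ctrl.move_to([*K[0],.09],R)
for k in K:
    go(k,.075,R);go(k,.034+.011+.003,v=.1);f0=fd()[2];log=[]
    for i in range(14):
        z=.034+.011+.001-.0007*i;go(k,z,v=.03);f=fd()[2]-f0;log.append(round(f,1))
        if f>7 : break
    ctrl.hold(.2);print(k,z-.011,ctrl.state()['tcp_pos'].round(4),log)
    go(k,.075,v=.1);ctrl.hold(.1)
ctrl.move_to([*W(-.20,-.02),.30],down(np.pi));check([0],'pics/end.png');
p,d,C=shot('top');cv2.imwrite('pics/endtop.png',p[...,::-1]);print(ctrl.state()['time'])
E
```

```text
slate world (0.5845,-0.1851,4.1) 113x64 ['bay3 dx -1.5 dy 3.1 dyaw -0.25']
slate world (0.5743,-0.0649,4.3) 111x62 ['bay2 dx -2.7 dy 1.8 dyaw -0.00']
slate world (0.5661,0.0567,4.2) 113x61 ['bay1 dx -1.7 dy 1.7 dyaw -0.14']
slate world (0.5580,0.1782,4.3) 111x61 ['bay0 dx -0.6 dy 1.4 dyaw -0.03']
(0.4919, -0.3788) 0.028 [ 0.492  -0.3789  0.04  ] [np.float64(-1.1), np.float64(-0.1), np.float64(1.5), np.float64(2.5), np.float64(2.2), np.float64(2.9), np.float64(3.1), np.float64(3.1), np.float64(4.5), np.float64(6.1), np.float64(10.1)]
(0.4948, -0.4234) 0.028 [ 0.4949 -0.4235  0.04  ] [np.float64(-1.2), np.float64(-1.1), np.float64(1.9), np.float64(2.5), np.float64(1.4), np.float64(1.4), np.float64(2.8), np.float64(3.5), np.float64(3.2), np.float64(6.1), np.float64(9.0)]
(0.4978, -0.4702) 0.028 [ 0.4979 -0.4703  0.04  ] [np.float64(-0.6), np.float64(-0.1), np.float64(1.1), np.float64(2.7), np.float64(3.1), np.float64(3.4), np.float64(3.6), np.float64(3.6), np.float64(4.2), np.float64(5.8), np.float64(8.7)]
slate world (0.5844,-0.1851,4.2) 113x64 ['bay3 dx -1.6 dy 3.2 dyaw -0.10']
slate world (0.5740,-0.0650,4.2) 111x62 ['bay2 dx -2.9 dy 1.7 dyaw -0.14']
slate world (0.5660,0.0567,4.1) 113x61 ['bay1 dx -1.8 dy 1.6 dyaw -0.21']
slate world (0.5568,0.1781,4.4) 113x61 ['bay0 dx -1.8 dy 1.4 dyaw 0.06']
115.85
```

View pics/end.png

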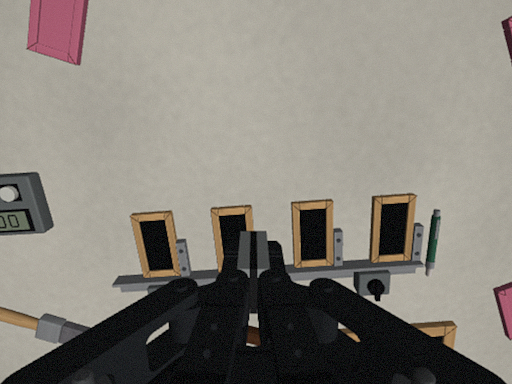

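All three keys bottomed out at about 6 mm of commanded depth and came back up. The slates are undisturbed. I'll take one close verification of the corners before handing in.

```bash
python3 - <<'E'
from h import *
ctrl.move_gripper(.085);im=[]
for y in (.12,-.125):
    ctrl.move_to([*W(-.10,y),.20],down(TH+np.radians(3 if y>0 else -3)))
    p,d,C=shot('wrist');im.append(p[10:250,:,::-1])
    for x,yy,t,a,b in slates(p,C):
        q=np.array([x,yy])-O;fx,fy=q@EX,q@EY;print(np.round([1e3*(fx+.055),*(1e3*(fy-np.array(BAY)+.031)),t-4.335,a,b],1))
cv2.imwrite('pics/close.png',cv2.resize(np.vstack(im),(640,600)));print(ctrl.state()['time'])
E
```

```text
[ 2.000e-01 -2.400e+02 -1.180e+02  4.000e+00  1.260e+02 -1.000e-01
  1.091e+02  6.570e+01]
[ 4.000e-01 -1.199e+02  2.100e+00  1.241e+02  2.461e+02 -1.000e-01
  1.093e+02  6.190e+01]
[2.000e-01 1.800e+00 1.238e+02 2.458e+02 3.678e+02 0.000e+00 1.090e+02
 6.120e+01]
[   0.3 -120.4    1.6  123.6  245.6   -0.   109.    61. ]
[   0.3 -242.3 -120.3    1.7  123.7   -0.   109.    61.1]
[ 3.000e-01 -3.641e+02 -2.421e+02 -1.201e+02  1.900e+00  0.000e+00
  1.090e+02  6.190e+01]
124.125
```

View pics/close.png

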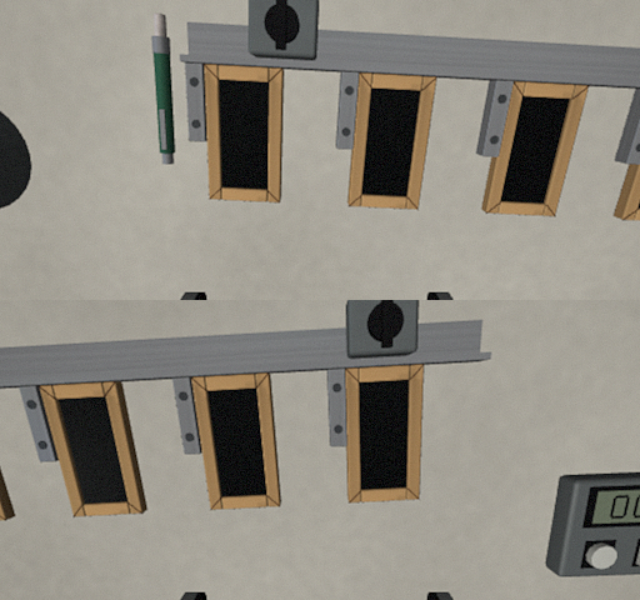

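The close-up shows all four slates touching both the rail and their stops. They are square within 0.1°, with a steady offset across the bays, and the round clear key is up. Handing in.

```bash
python3 -c "
from bench import ctrl
print(ctrl.close_job())"
```

```text
the job is handed in; nothing more can be done
None
```

All four small slates are home in bays 0–3, flush and square in a last close-up; the clear, ten-minute and start keys were pressed in order and released, and I handed the job in at about 124 s, but no verdict came back.

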